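# Raise a specimen stage past its catch and set it down on the pawl

### The arm

A 6-joint arm with a two-finger parallel gripper is mounted at the origin on a cart in front of the work surface, level with it; the furniture and walls round the work are solid. World frame = base frame: x ahead of the robot, y to its left, z up, the work surface at z = 0. Lengths are in mm, angles in rad, forces in N, time in s.
With the tool pointing down it reaches from about 300 to 775 mm from the base axis. Payload 14.6 kg.
Tool frame: the origin (TCP) lies where the fingers leave the gripper's body, on its centre line; the fingertips stand 97 mm ahead of it and the grasp point (between the pads) lies 78 mm ahead of it; z points along the fingers, x is the direction in which the jaws open and shut, and the axes are right-handed (so a half turn about z gives the same grasp; the last joint's range is limited). The gripper opens to 94 mm and grips with 3 to 60 N. Pads are 16 mm wide; open, the fingers measure 119 mm over their backs; the gripper's body (75 mm by 177 mm) begins 78 mm behind the grasp point.
Start: joints at [1.122, 0.3, 1.521, -0, 1.321, -0.067], TCP at [204.922, 510.389, 302.646] pointing down, gripper open.
Joint ranges: [-3.03, 3.03], [-0.79, 2.21], [0.23, 2.52], [-1.04, 4.18], [0, 3.07], [-2.55, 2.55]. Speed limits (rad/s): [2.22, 2.22, 2.57, 3.14, 3.14, 3.14].

### API

Orientations are given as a rotation vector (axis times angle).
In Python, from cell import r, imaging gives the robot as it stands. The module is installed in compiled form; this text tells all that it offers.
- The arm moves only by the shell command python3 -m jog 'ROWS' [OPENING] [FORCE]. ROWS is JSON, a list of rows, each a list of 4 numbers: the shift along the tool's x, y, z in m, then the turn about the tool's z in degrees. A call has exactly 8 rows; each row is the pose to reach, as a shift and turn from the pose measured when the call began, along the tool's axes at that moment; what a row does not reach only later rows make up. A row lasts 1/12 s, in which the tool goes at most 41.7 mm and 7.16 degrees, less where a joint would pass 70% of its speed; a pose out of reach is approached as far as the arm can. A call with a gripper value outside its range is refused whole. OPENING is the opening, from 0 (shut) to 1 (fully open), set as the call begins (- or left out, the last holds). The fingers move at their own pace and stop on an object; FORCE is the grip in N (left out, the last holds). Time passes only in rows, so rows that repeat a pose let the fingers close, or fill a call up. It gives the time, the measured TCP pose, the force and the opening at its end, in the units of the state.
- r.sense(): the state, without advancing time (a new reading comes with each control period).
- imaging.camera(name): name is "side" or "top" or "wrist"; returns a dict with "img" (480x640x3 uint8, red, green, blue), "fx", "fy", "cx", "cy" (pixels), "camera_from_world" (4x4, takes a point from world to camera coordinates); the wrist camera has in their place "T_tool_cam" (4x4, takes a point from camera to tool coordinates, whose origin is the TCP and whose axes are the tool frame's). Camera axes: x right, y down, z forward; pixel columns grow to the right and rows downward; lengths in mm; the calibration is good to about 2 mm. The wrist camera is an equidistant fisheye: a pixel r from the principal point sees the ray r / f radians off the axis. A picture is of the moment at which its call begins: read the wrist's pose just before it. There is no depth.
- r.hand_in(): hands the job in, once; it reports no verdict.
The state is a dict: "t": time; "qpos": joint angles; "dq": joint speeds; "tau": joint torques, N m; "tool_pos": TCP position; "eef_rot": TCP orientation; "contact_force": force on the tool from outside, world axes, zero at the start; "ft_torque": the same for the moment, N m; "gripper_width": finger opening in mm.
Only numpy, scipy, OpenCV 4.12 (cv2) and the standard library are available. Lean on these libraries where they do the work, as an engineer would, in place of code of your own. Each camera call takes 0.05 s, during which the arm holds its last target.

### The job

Lift the specimen stage by its blue grip until the red pawl has swung past the yellow catch lug, then let it down gently, without letting it drop, until the pawl sits on the lug and carries the stage by itself, and let go. Do not ram the stage against the stop above or press it hard down on the lug, keep the specimen on the platform, and leave the things around the stand alone.

Things in the scene. Friction and masses are not known exactly. Their poses are not given: they have to be found in the camera images.
- stand: Fixed stand: grey base plate 120 x 180 x 14 mm, two upright steel columns 132 mm apart along its y axis. Origin under the middle of the base; +x to the back, +y to the left, z up (the stand may be turned). Over 25 N between the stage (with pawl) and the lug or stop counts as ramming, and the stage coming down faster than 0.15 m/s counts as dropping (a free fall of 2 mm).
- stage (a joint): Height of the sliding stage in m: 0 = on its lower rest, positive = raised straight up. With pawl 0.5 to 0.75 kg, slight friction; let go too early it falls back. The pawl seats on the lug at 0.020 to 0.051, depending on the collar. The nose swings free 14 mm above the seat; 21 mm above the seat the stage meets the stop ring: 2.5 N per mm over 6 mm, then solid.
- grip (a point): Point on the stage's upright blue grip, 20 mm below its top, on its middle. The grip is 14 mm thick along the stand's x axis, 40 mm wide along the stand's y axis and stands 60 mm above the platform (free on all sides); pinch it across its 14 mm from above. Axes as the stand's.
- platform (a point): Middle of the top face of the white platform of the stage, 84 mm (x) by 160 mm (y) with a rim 5 mm high; 173 mm above the worktop when the stage is down. Axes as the stand's.
- specimen: Green round specimen mount, 30 mm across, 19 mm high, loose on the platform to the left of the grip; origin at the centre of its underside.
- jar: Sample jar with a yellow lid, 38 mm across, 48 mm high, standing to the left of the stand; origin at the centre of its underside. Not to be moved.
- spare_mount: Black round specimen mount, 30 mm across, 15 mm high, in front of the stand; origin at the centre of its underside. Not to be moved.
- spare_eyepiece: Black eyepiece, 34 mm across, 43 mm high, behind the stand to its right; origin at the centre of its underside. Not to be moved.
- column_top (a point): Top of the right-hand column, 163 mm above the worktop. On this column a dark collar is clamped, at a height that changes by up to 15 mm up or down and is not measured. A yellow lug (8 mm thick) hangs from it in front, which the pawl must pass, and a sprung black ring under it is the upper stop of the stage.
- pawl_pivot (a point): Pivot of the red pawl on the front of the stage: nose 30 mm long to the right (-y), brass weight at the tail. As the stage rises the lug turns the nose down, felt as about 3 N more resistance that fades to 1 N and ends once past; then it swings back level by itself. Coming down, the nose lands hard on the lug and the stage's weight goes off the hand.
Mind the look-alikes: they are no part of the job. What is meant by the specimen is not pink or purple, and is the larger of those in its own colour.

How it is judged (in metres and radians):
On the way:
1. the stage is raised so far that the pawl can have passed the lug (value of joint stage above 0.033 m), for 0.1 s.
At the end, for the whole second after the job is handed in: The stage stays up by itself at rest, the pawl seated on the lug (stage height 16 to 55 mm), with the specimen lying flat on the platform (value of joint stage between 0.016 and 0.055 m and velocity of joint stage between -0.005 and 0.005 m/s and z of specimen in the frame of platform between -0.003 and 0.008 m and angle between specimen's own z axis and vertical below 0.15 rad); the robot touches nothing.
It fails at once if the stage (with its pawl) pressed on the lug or the upper stop with more than 25 N (contact force between stage and stand above 25 N).
It fails at once if the stage was dropped: it came down faster than 0.15 m/s (velocity of joint stage below -0.15 m/s).
It fails at once if the jar moved more than 15 mm (distance of jar from where it was at the start of the episode above 0.015 m).
It fails at once if the black specimen mount moved more than 15 mm (distance of spare_mount from where it was at the start of the episode above 0.015 m).
It fails at once if the eyepiece moved more than 15 mm (distance of spare_eyepiece from where it was at the start of the episode above 0.015 m).
It also fails if it takes over 43 s, if anything falls off the work surface, if the arm or the gripper's body presses on something with over 40 N, if the wrist force passes 120 N, or if a joint passes its speed limit or range.

## Working session

There is one attempt and no reset: what is moved stays moved. The work goes in short steps, Python scripts to look and compute and a shell command to move; the robot and the scene stay as the last step left them, time stands still between calls to the robot, and variables do not carry over. Pictures are saved under pics/ and viewed, and the job is handed in when it is done.

```bash
mkdir -p pics; python3 - <<'E'
from cell import r, imaging
import cv2,numpy as np
s=r.sense()
for k,v in s.items(): print(k,np.round(v,3))
for n in ["side","top","wrist"]:
    c=imaging.camera(n); cv2.imwrite(f"pics/{n}0.png",c["img"][:,:,::-1])
    print(n,{k:np.round(v,2).tolist() for k,v in c.items() if k!="img"})
E
```

```text
t 0.0
qpos [ 1.122  0.3    1.522 -0.     1.321 -0.067]
dq [ 0.001 -0.001  0.001 -0.     0.     0.001]
tau [ 1.0000e-03 -5.3180e+01 -3.5274e+01  7.1000e-02  2.4000e-02 -0.0000e+00]
tool_pos [204.867 510.257 302.073]
eef_rot [ 2.602e+00  1.759e+00 -2.000e-03]
contact_force [-0.462  0.041  1.254]
ft_torque [0.041 0.035 0.065]
gripper_width 93.762
side {'fx': 574.66, 'fy': 574.66, 'cx': 316.8, 'cy': 237.68, 'camera_from_world': [[-0.88, -0.48, 0.0, 629.33], [-0.17, 0.31, -0.94, 143.42], [0.45, -0.82, -0.35, 931.52], [0.0, 0.0, 0.0, 1.0]]}
top {'fx': 561.76, 'fy': 561.76, 'cx': 323.3, 'cy': 239.94, 'camera_from_world': [[0.0, -1.0, 0.01, 302.14], [-0.99, -0.0, -0.15, 561.47], [0.15, -0.01, -0.99, 903.1], [0.0, 0.0, 0.0, 1.0]]}
wrist {'fx': 371.65, 'fy': 371.65, 'cx': 316.38, 'cy': 240.24, 'T_tool_cam': [[1.0, 0.0, -0.0, -0.26], [-0.0, 0.96, 0.28, -83.55], [0.0, -0.28, 0.96, -82.37], [0.0, 0.0, 0.0, 1.0]]}
```

View pics/side0.png

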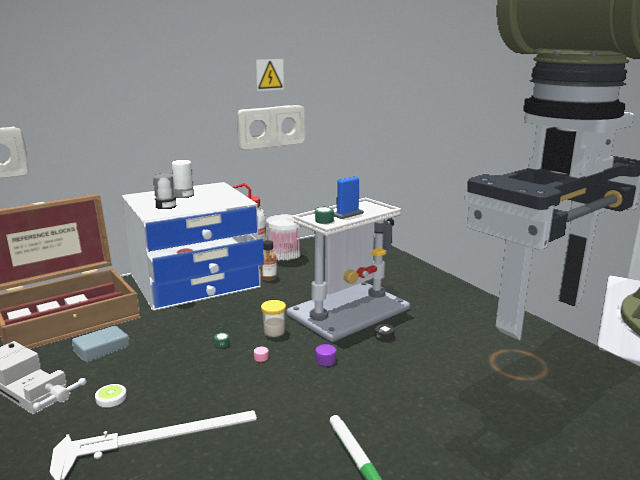

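View pics/top0.png

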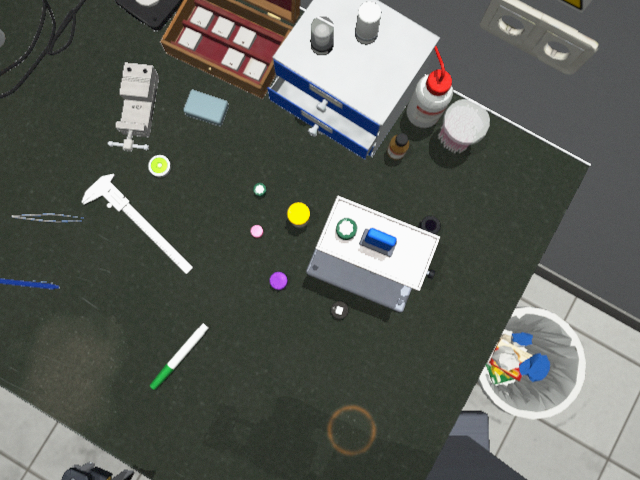

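View pics/wrist0.png

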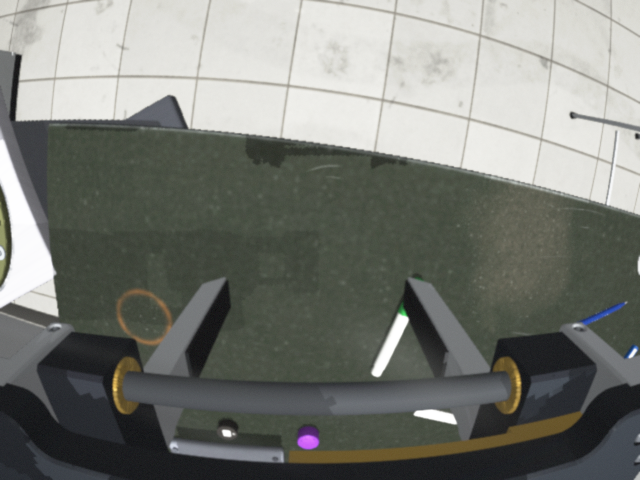

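```bash
python3 - <<'E'
import cv2
a=cv2.imread("pics/side0.png")[160:350,270:430]; cv2.imwrite("pics/side0c.png",cv2.resize(a,None,fx=3.1,fy=3.1,interpolation=cv2.INTER_CUBIC))
a=cv2.imread("pics/top0.png")[180:330,290:460]; cv2.imwrite("pics/top0c.png",cv2.resize(a,None,fx=4,fy=4,interpolation=cv2.INTER_CUBIC))
E
```

```text
(no output)
```

View pics/side0c.png

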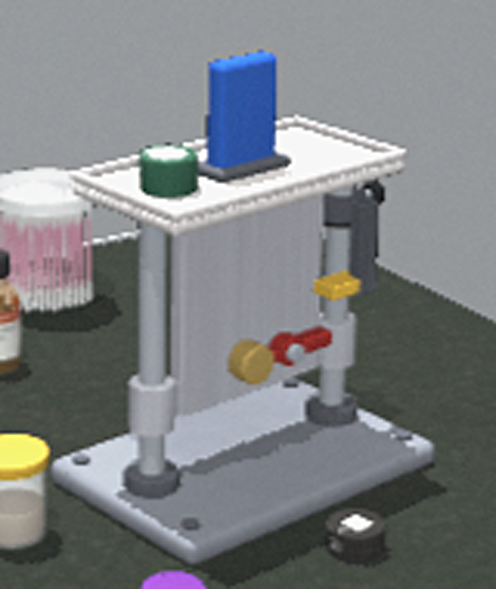

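View pics/top0c.png

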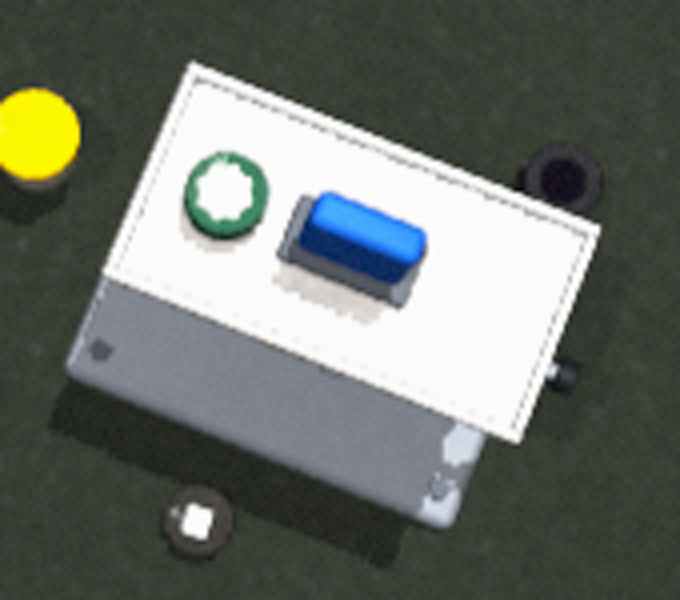

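```bash
cat > h.py <<'E'
import numpy as np
from cell import r, imaging
def ray(c,u,v):
    T=np.array(c["camera_from_world"]);R=T[:3,:3];t=T[:3,3]
    d=R.T@np.array([(u-c["cx"])/c["fx"],(v-c["cy"])/c["fy"],1]);return -R.T@t,d
def atz(c,u,v,z):
    o,d=ray(c,u,v);return o+d*(z-o[2])/d[2]
def proj(c,p):
    T=np.array(c["camera_from_world"]);q=T[:3,:3]@np.array(p)+T[:3,3]
    return np.array([c["cx"]+c["fx"]*q[0]/q[2],c["cy"]+c["fy"]*q[1]/q[2]])
E
python3 - <<'E'
from h import *
from scipy.spatial.transform import Rotation as Ro
c=imaging.camera("top");s=imaging.camera("side")
P=[atz(c,290+a/4,180+b/4,178) for a,b in [(192,64),(599,230),(520,441),(105,272)]]
for p in P: print(p.round(1))
P=np.array(P);print("ctr",P.mean(0).round(1),[np.linalg.norm(P[i]-P[(i+1)%4]).round(1) for i in range(4)])
yd=(P[0]-P[1]+P[3]-P[2]);print("stand y ang",np.degrees(np.arctan2(yd[1],yd[0])))
g=atz(c,290+369/4,180+223/4,233);print("grip",g)
# side: grip top corners crop
for a,b in [(208,63),(245,68),(276,55)]: print(atz(s,270+a/3.1,160+b/3.1,233).round(1))
print("proj grip side",proj(s,[*g[:2],233]), "crop",(proj(s,[*g[:2],233])-[270,160])*3.1)
st=r.sense();print(Ro.from_rotvec(st["eef_rot"]).as_matrix().round(3))
E
```

```text
[604.4 283.7 178. ]
[544.  137.5 178. ]
[468.2 167.7 178. ]
[528.1 315.  178. ]
ctr [536.2 226.  178. ] [np.float64(158.2), np.float64(81.5), np.float64(159.0), np.float64(82.4)]
stand y ang 67.70953952033608
grip [537.42665233 226.49191594 233.        ]
[543.5 253.  233. ]
[523.2 253.  233. ]
[520.4 222.4 233. ]
proj grip side [348.0879863 177.0176688] crop [242.07275754  52.75477328]
[[ 0.373  0.928 -0.   ]
 [ 0.928 -0.373 -0.   ]
 [-0.001 -0.    -1.   ]]
```

```bash
python3 -m jog '[[0,0,-0.04,7],[-0.005,0.015,-0.075,14],[-0.018,0.05,-0.08,21],[-0.030,0.088,-0.08,28],[-0.042,0.126,-0.08,35],[-0.055,0.164,-0.08,42],[-0.068,0.202,-0.08,49],[-0.08,0.24,-0.08,56]]' 1; python3 -c "
from cell import r
from scipy.spatial.transform import Rotation as Ro
s=r.sense();print(s['t'],s['qpos'].round(2) if hasattr(s['qpos'],'round') else s['qpos'],s['tool_pos'],Ro.from_rotvec(s['eef_rot']).as_matrix().round(3),s['contact_force'])"
```

```text
t: 0.92
tool_pos: [398.9, 345.1, 382.6]
eef_rot: [3.125, 0.322, -0.0]
contact_force: [0.9, 0.8, 0.4]
gripper_width: 93.7
0.9167 [ 0.64  0.2   1.46 -0.    1.48  0.44] [398.91601029 345.10533233 382.55352934] [[ 0.979  0.204 -0.   ]
 [ 0.204 -0.979 -0.   ]
 [-0.     0.    -1.   ]] [0.85796269 0.80152263 0.35426391]
```

```bash
python3 -m jog '[[0.020,0.027,0,7],[0.040,0.053,0,14],[0.060,0.079,0,21],[0.080,0.105,0,28],[0.098,0.128,0,34.1],[0.111,0.145,0,34.1],[0.111,0.145,0,34.1],[0.111,0.145,0,34.1]]' 1; python3 - <<'E'
from h import *
import cv2
from scipy.spatial.transform import Rotation as Ro
s=r.sense();R=Ro.from_rotvec(s['eef_rot']).as_matrix();print(s['t'],s['tool_pos'],np.degrees(np.arctan2(R[1,0],R[0,0])),s['contact_force'],s['dq'])
for n in ["wrist","side"]:
    c=imaging.camera(n);cv2.imwrite(f"pics/{n}1.png",c["img"][:,:,::-1])
E
```

```text
t: 1.58
tool_pos: [537.6, 225.3, 382.1]
eef_rot: [3.081, -0.61, -0.001]
contact_force: [0.9, 0.8, -0.0]
gripper_width: 93.9
1.5833 [537.55566779 225.28519598 382.07016569] -22.379795873933976 [ 0.91817151  0.76290369 -0.0380578 ] [ 0.03588812 -0.02157766  0.01331026  0.00157696 -0.00032304  0.0077885 ]
```

View pics/wrist1.png

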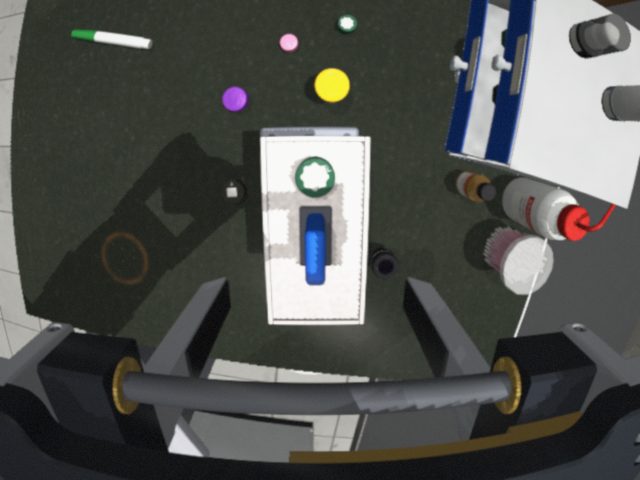

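View pics/side1.png

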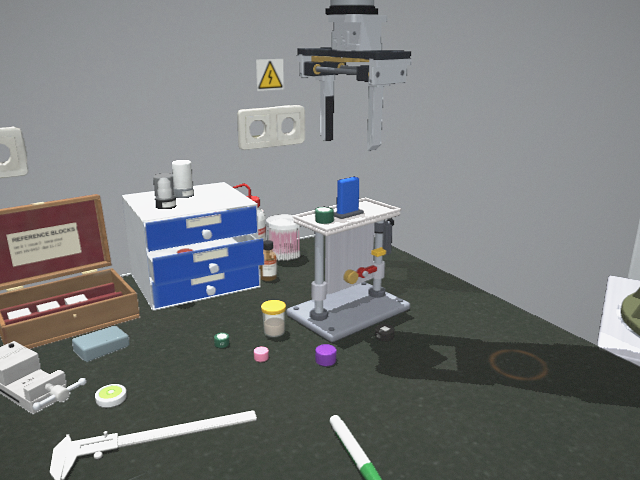

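```bash
python3 - <<'E'
from h import *
import cv2
c=imaging.camera("wrist");T=np.array(c["T_tool_cam"])
def wp(p):
    q=T[:3,:3].T@(np.array(p)-T[:3,3]);th=np.arctan2(np.hypot(q[0],q[1]),q[2]);k=c["fx"]*th/np.hypot(q[0],q[1]);return c["cx"]+k*q[0],c["cy"]+k*q[1]
for p in [(0,0,149),(-7,-20,149),(7,-20,149),(7,20,149),(-7,20,149)]: print(np.round(wp(p),1))
cv2.imwrite("pics/w1c.png",cv2.resize(c["img"][150:310,250:390,::-1],None,fx=3.7,fy=3.7,interpolation=cv2.INTER_CUBIC))
s=imaging.camera("side");cv2.imwrite("pics/s1c.png",cv2.resize(s["img"][205:305,330:410,::-1],None,fx=6,fy=6,interpolation=cv2.INTER_CUBIC))
# stand geometry: column right, front side
ctr=np.array([536.8,226.2]);ex=np.array([.925,-.379]);ey=np.array([.379,.925])
for x in (-15,-25):
  for y in (-40,-66):
    for z in (60,100,110,130): print(x,y,z,((proj(s,[*(ctr+x*ex+y*ey),z])-[330,205])*6).round())
E
```

```text
[316.8 260.6]
[306.  231.4]
[327.7 231.4]
[327.  288.3]
[306.4 288.3]
-15 -40 60 [239. 416.]
-15 -40 100 [244. 284.]
-15 -40 110 [245. 251.]
-15 -40 130 [247. 183.]
-15 -66 60 [304. 392.]
-15 -66 100 [310. 263.]
-15 -66 110 [311. 230.]
-15 -66 130 [314. 163.]
-25 -40 60 [264. 427.]
-25 -40 100 [269. 295.]
-25 -40 110 [270. 261.]
-25 -40 130 [273. 193.]
-25 -66 60 [329. 403.]
-25 -66 100 [335. 273.]
-25 -66 110 [336. 240.]
-25 -66 130 [340. 173.]
```

View pics/w1c.png

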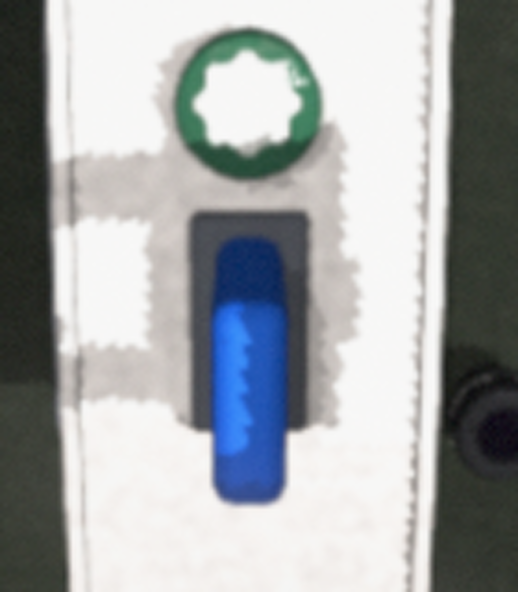

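View pics/s1c.png

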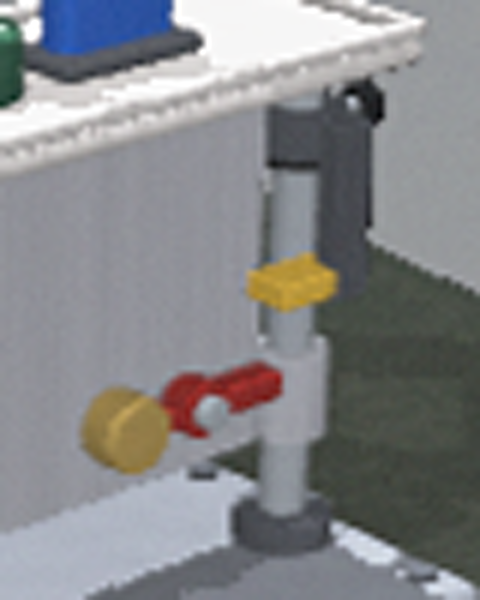

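```bash
python3 -m jog '[[0.0005,0,0.03,0],[0.0005,0,0.055,0],[0.0005,0,0.075,0],[0.0005,0,0.085,0],[0.0005,0,0.091,0],[0.0005,0,0.091,0],[0.0005,0,0.091,0],[0.0005,0,0.091,0]]' 1; python3 - <<'E'
from h import *
import cv2
print(r.sense()['contact_force'])
for n in ["wrist","side"]:
    c=imaging.camera(n);cv2.imwrite(f"pics/{n}2.png",c["img"][:,:,::-1])
cv2.imwrite("pics/s2c.png",cv2.resize(c["img"][60:310,270:430,::-1],None,fx=2.4,fy=2.4,interpolation=cv2.INTER_CUBIC))
E
```

```text
t: 2.45
tool_pos: [537.2, 226.6, 293.2]
eef_rot: [-3.082, 0.605, -0.003]
contact_force: [-0.1, 0.4, -0.0]
gripper_width: 93.4
[-0.1414189   0.41087454 -0.03005051]
```

View pics/wrist2.png

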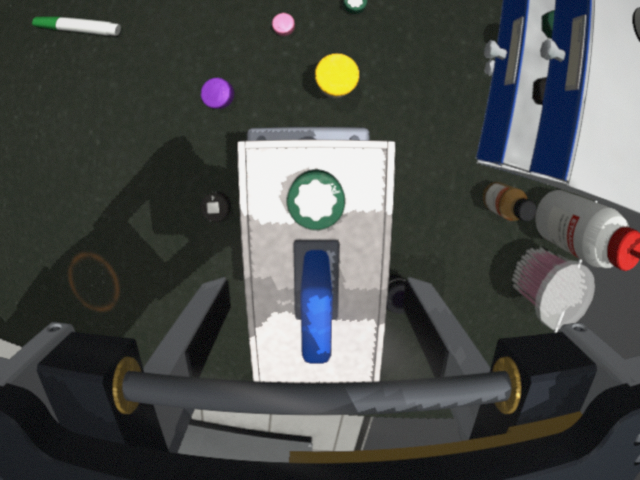

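View pics/s2c.png

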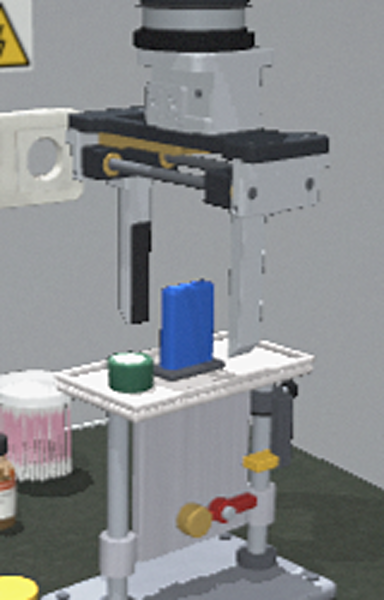

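```bash
python3 -m jog '[[0,0,0,0],[0,0,0,0],[0,0,0,0],[0,0,0,0],[0,0,0,0],[0,0,0,0],[0,0,0,0],[0,0,0,0]]' 0 35; python3 -m jog '[[0,0,0,0],[0,0,0,0],[0,0,0,0],[0,0,0,0],[0,0,0,0],[0,0,0,0],[0,0,0,0],[0,0,0,0]]' 0 35
```

```text
t: 3.22
tool_pos: [537.2, 226.6, 292.9]
eef_rot: [-3.082, 0.605, -0.002]
contact_force: [0.1, 0.4, -0.8]
gripper_width: 44.3
t: 3.88
tool_pos: [537.1, 226.6, 292.8]
eef_rot: [-3.082, 0.605, -0.002]
contact_force: [-1.2, 0.2, 0.7]
gripper_width: 13.7
```

```bash
python3 -m jog '[[0,0,0,0],[0,0,-0.001,0],[0,0,-0.003,0],[0,0,-0.005,0],[0,0,-0.007,0],[0,0,-0.009,0],[0,0,-0.010,0],[0,0,-0.010,0]]' 0 35; python3 -c "
from cell import r
s=r.sense();print(s['tool_pos'],s['contact_force'])"
```

```text
t: 4.55
tool_pos: [537.0, 226.6, 303.1]
eef_rot: [-3.082, 0.605, -0.002]
contact_force: [2.1, 1.1, -6.7]
gripper_width: 13.8
[537.02233818 226.57288432 303.08951901] [ 2.12783378  1.13576393 -6.67480651]
```

```bash
python3 -m jog '[[0,0,-0.001,0],[0,0,-0.003,0],[0,0,-0.005,0],[0,0,-0.007,0],[0,0,-0.009,0],[0,0,-0.010,0],[0,0,-0.010,0],[0,0,-0.010,0]]' 0 35;  python3 -m jog '[[0,0,-0.001,0],[0,0,-0.003,0],[0,0,-0.005,0],[0,0,-0.007,0],[0,0,-0.009,0],[0,0,-0.010,0],[0,0,-0.010,0],[0,0,-0.010,0]]' 0 35; python3 - <<'E'
from h import *
import cv2
c=imaging.camera("side")
cv2.imwrite("pics/s3c.png",cv2.resize(c["img"][125:305,300:430,::-1],None,fx=3.3,fy=3.3,interpolation=cv2.INTER_CUBIC))
E
```

```text
t: 5.22
tool_pos: [537.0, 226.6, 313.0]
eef_rot: [-3.082, 0.605, -0.002]
contact_force: [4.1, 2.3, -9.0]
gripper_width: 14.0
t: 5.88
tool_pos: [537.0, 226.6, 323.1]
eef_rot: [-3.082, 0.605, -0.002]
contact_force: [4.5, 1.5, -9.1]
gripper_width: 13.7
```

View pics/s3c.png

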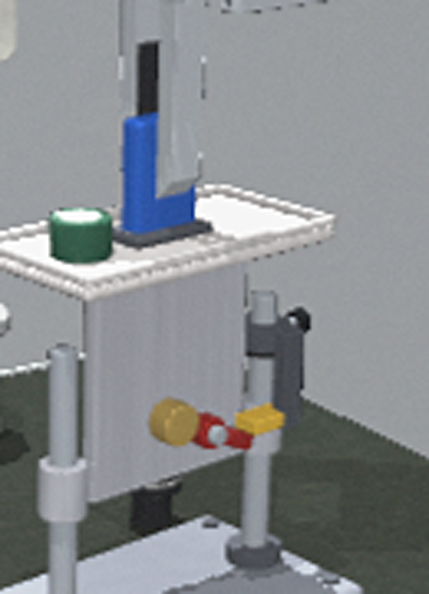

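The side view shows the stage up about 30 mm. The red nose is turned down under the yellow lug, at crop (240,437) and (260,418), and the specimen is upright.

```bash
python3 -m jog '[[0,0,-0.001,0],[0,0,-0.003,0],[0,0,-0.005,0],[0,0,-0.007,0],[0,0,-0.008,0],[0,0,-0.008,0],[0,0,-0.008,0],[0,0,-0.008,0]]' 0 35;  python3 -m jog '[[0,0,-0.001,0],[0,0,-0.002,0],[0,0,-0.003,0],[0,0,-0.004,0],[0,0,-0.004,0],[0,0,-0.004,0],[0,0,-0.004,0],[0,0,-0.004,0]]' 0 35; python3 - <<'E'
from h import *
import cv2
c=imaging.camera("side")
cv2.imwrite("pics/s4c.png",cv2.resize(c["img"][205:305,330:410,::-1],None,fx=6,fy=6,interpolation=cv2.INTER_CUBIC))
E
```

```text
t: 6.6
tool_pos: [537.0, 226.6, 331.2]
eef_rot: [-3.082, 0.605, -0.002]
contact_force: [2.8, 2.5, -8.2]
gripper_width: 13.4
t: 7.27
tool_pos: [537.0, 226.6, 335.3]
eef_rot: [-3.082, 0.605, -0.003]
contact_force: [2.9, 1.7, -6.6]
gripper_width: 13.5
```

View pics/s4c.png

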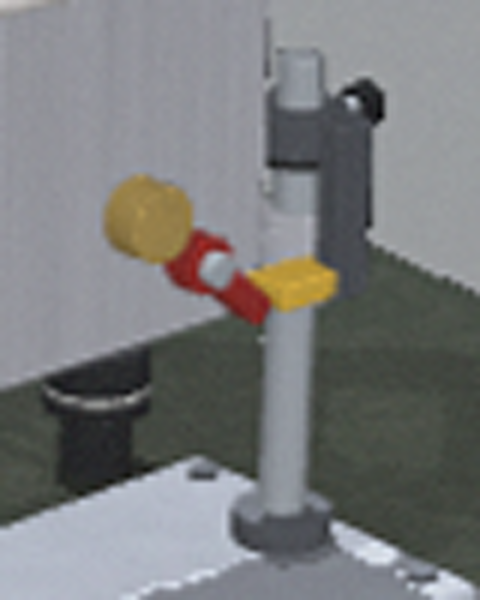

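The nose is steeply down at (255,305) and nearly past the lug. I'll go up in small steps.

```bash
python3 -m jog '[[0,0,-0.001,0],[0,0,-0.002,0],[0,0,-0.003,0],[0,0,-0.003,0],[0,0,-0.003,0],[0,0,-0.003,0],[0,0,-0.003,0],[0,0,-0.003,0]]' 0 35; python3 - <<'E'
from h import *
import cv2
print(r.sense()["contact_force"])
c=imaging.camera("side")
cv2.imwrite("pics/s5c.png",cv2.resize(c["img"][205:305,330:410,::-1],None,fx=6,fy=6,interpolation=cv2.INTER_CUBIC))
E
```

```text
t: 7.98
tool_pos: [537.0, 226.6, 338.4]
eef_rot: [-3.082, 0.605, -0.003]
contact_force: [3.8, 1.4, -8.5]
gripper_width: 14.3
[ 3.7649567   1.40097422 -8.49170771]
```

View pics/s5c.png

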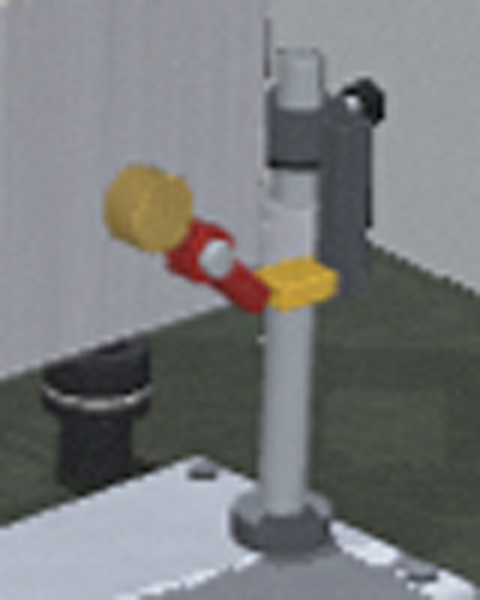

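```bash
python3 -m jog '[[0,0,-0.001,0],[0,0,-0.002,0],[0,0,-0.002,0],[0,0,-0.002,0],[0,0,-0.002,0],[0,0,-0.002,0],[0,0,-0.002,0],[0,0,-0.002,0]]' 0 35; python3 - <<'E'
from h import *
import cv2
print(r.sense()["contact_force"])
c=imaging.camera("side")
cv2.imwrite("pics/s6c.png",cv2.resize(c["img"][205:305,330:410,::-1],None,fx=6,fy=6,interpolation=cv2.INTER_CUBIC))
E
```

```text
t: 8.7
tool_pos: [537.0, 226.6, 340.4]
eef_rot: [-3.082, 0.605, -0.003]
contact_force: [3.6, 1.6, -7.0]
gripper_width: 14.1
[ 3.613302    1.62542941 -6.95069845]
```

View pics/s6c.png

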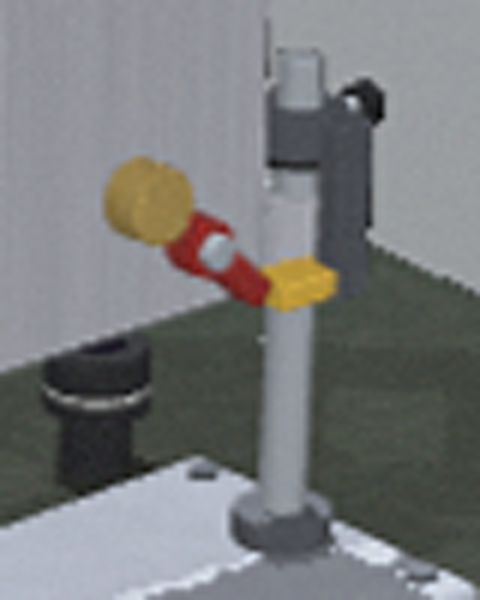

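```bash
python3 -m jog '[[0,0,-0.001,0],[0,0,-0.002,0],[0,0,-0.002,0],[0,0,-0.002,0],[0,0,-0.002,0],[0,0,-0.002,0],[0,0,-0.002,0],[0,0,-0.002,0]]' 0 35; python3 - <<'E'
from h import *
import cv2
print(r.sense()["contact_force"])
c=imaging.camera("side")
cv2.imwrite("pics/s7c.png",cv2.resize(c["img"][205:305,330:410,::-1],None,fx=6,fy=6,interpolation=cv2.INTER_CUBIC))
E
```

```text
t: 9.42
tool_pos: [537.0, 226.5, 342.4]
eef_rot: [-3.082, 0.605, -0.003]
contact_force: [3.0, 1.4, -6.8]
gripper_width: 13.7
[ 3.00483471  1.38948912 -6.79433767]
```

View pics/s7c.png

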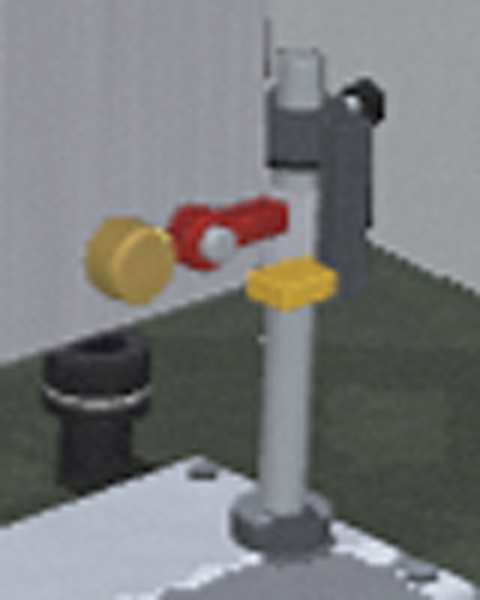

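The nose has swung back level at (262,218), above the lug at (292,280). Now lowering gently.

```bash
python3 -m jog '[[0,0,0.001,0],[0,0,0.002,0],[0,0,0.004,0],[0,0,0.006,0],[0,0,0.008,0],[0,0,0.0095,0],[0,0,0.0105,0],[0,0,0.0105,0]]' 0 35;  python3 - <<'E'
from h import *
import cv2
print(r.sense()["contact_force"])
c=imaging.camera("side")
cv2.imwrite("pics/s8c.png",cv2.resize(c["img"][205:305,330:410,::-1],None,fx=6,fy=6,interpolation=cv2.INTER_CUBIC))
E
```

```text
t: 10.13
tool_pos: [537.0, 226.5, 331.5]
eef_rot: [-3.082, 0.605, -0.002]
contact_force: [3.5, 2.0, -7.8]
gripper_width: 13.8
[ 3.45780231  1.98384959 -7.82375451]
```

View pics/s8c.png

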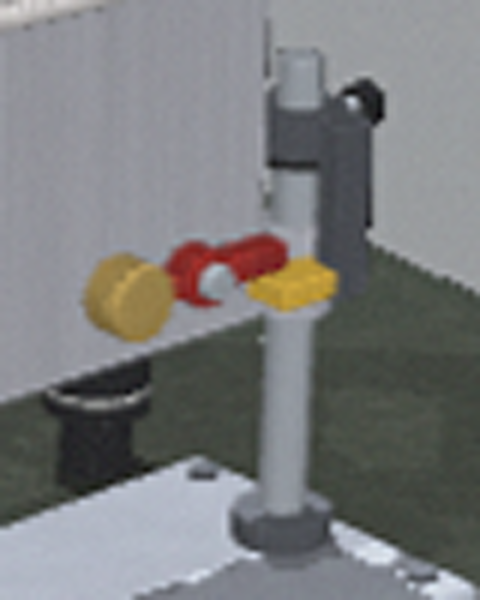

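```bash
python3 -m jog '[[0,0,0.0003,0],[0,0,0.0006,0],[0,0,0.001,0],[0,0,0.0013,0],[0,0,0.0016,0],[0,0,0.002,0],[0,0,0.002,0],[0,0,0.002,0]]' 0 35
```

```text
t: 10.85
tool_pos: [537.0, 226.6, 329.6]
eef_rot: [-3.082, 0.605, -0.002]
contact_force: [2.4, 1.5, -7.2]
gripper_width: 13.9
```

```bash
python3 -m jog '[[0,0,0.0002,0],[0,0,0.0004,0],[0,0,0.0006,0],[0,0,0.0008,0],[0,0,0.001,0],[0,0,0.001,0],[0,0,0.001,0],[0,0,0.001,0]]' 0 35
```

```text
t: 11.52
tool_pos: [537.0, 226.6, 328.7]
eef_rot: [-3.082, 0.605, -0.003]
contact_force: [1.9, 1.3, -4.9]
gripper_width: 13.8
```

```bash
python3 -m jog '[[0,0,0.0001,0],[0,0,0.0002,0],[0,0,0.0003,0],[0,0,0.0004,0],[0,0,0.0005,0],[0,0,0.0005,0],[0,0,0.0005,0],[0,0,0.0005,0]]' 0 35
```

```text
t: 12.18
tool_pos: [537.0, 226.5, 328.5]
eef_rot: [-3.082, 0.605, -0.003]
contact_force: [-0.6, 0.5, 0.8]
gripper_width: 13.7
```

```bash
python3 - <<'E'
from h import *
import cv2
print(r.sense()["contact_force"],r.sense()["tool_pos"])
c=imaging.camera("side")
cv2.imwrite("pics/s9c.png",cv2.resize(c["img"][205:305,330:410,::-1],None,fx=6,fy=6,interpolation=cv2.INTER_CUBIC))
print(r.sense()["contact_force"])
E
```

```text
[-0.61499852  0.45218452  0.80078952] [536.995503   226.54739472 328.53160193]
[-0.95800645 -0.30625216  0.79112128]
```

View pics/s9c.png

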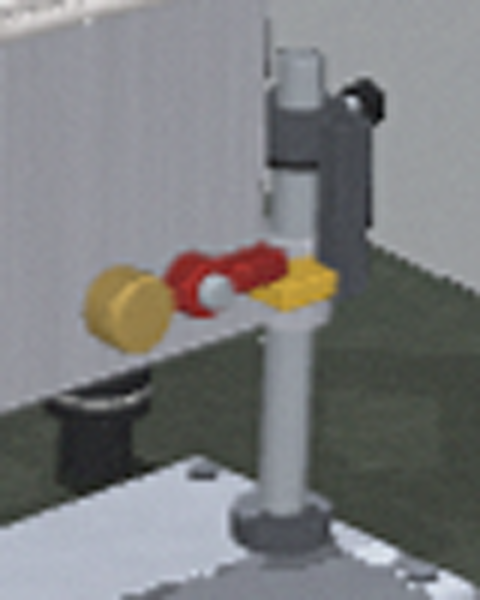

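The weight is off the hand (Fz went from -7 to +0.8 N) and the nose lies on the lug. Releasing.

```bash
python3 -m jog '[[0,0,0,0],[0,0,0,0],[0,0,0,0],[0,0,0,0],[0,0,0,0],[0,0,0,0],[0,0,0,0],[0,0,0,0]]' 0.6; python3 -m jog '[[0,0,0,0],[0,0,0,0],[0,0,0,0],[0,0,0,0],[0,0,0,0],[0,0,0,0],[0,0,0,0],[0,0,0,0]]' 0.6
```

```text
t: 12.9
tool_pos: [537.0, 226.6, 328.5]
eef_rot: [-3.082, 0.605, -0.003]
contact_force: [-0.1, 0.0, -0.0]
gripper_width: 56.0
t: 13.57
tool_pos: [537.0, 226.6, 328.5]
eef_rot: [-3.082, 0.605, -0.003]
contact_force: [0.5, 0.5, -0.8]
gripper_width: 56.6
```

```bash
python3 -m jog '[[0,0,-0.005,0],[0,0,-0.015,0],[0,0,-0.03,0],[0,0,-0.05,0],[0,0,-0.07,0],[0,0,-0.085,0],[0,0,-0.09,0],[0,0,-0.09,0]]' 0.6;  python3 - <<'E'
from h import *
import cv2
print(r.sense()["contact_force"])
c=imaging.camera("side")
cv2.imwrite("pics/s10c.png",cv2.resize(c["img"][105:305,280:430,::-1],None,fx=3,fy=3,interpolation=cv2.INTER_CUBIC))
c=imaging.camera("wrist");cv2.imwrite("pics/w10.png",c["img"][:,:,::-1])
E
```

```text
t: 14.23
tool_pos: [536.8, 226.5, 420.2]
eef_rot: [-3.08, 0.605, -0.007]
contact_force: [0.6, 0.5, 0.7]
gripper_width: 56.5
[0.63026194 0.45501996 0.71650123]
```

View pics/s10c.png

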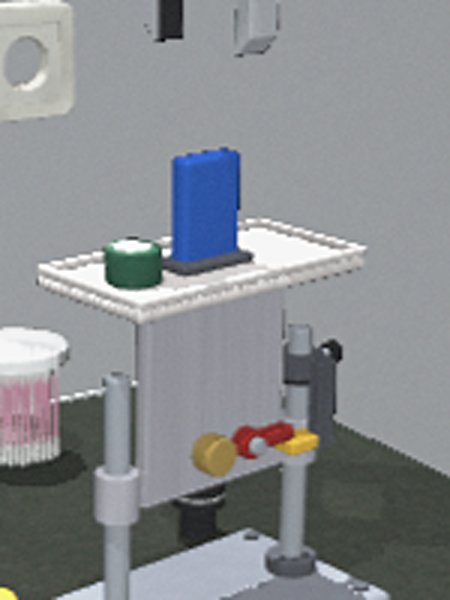

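View pics/w10.png

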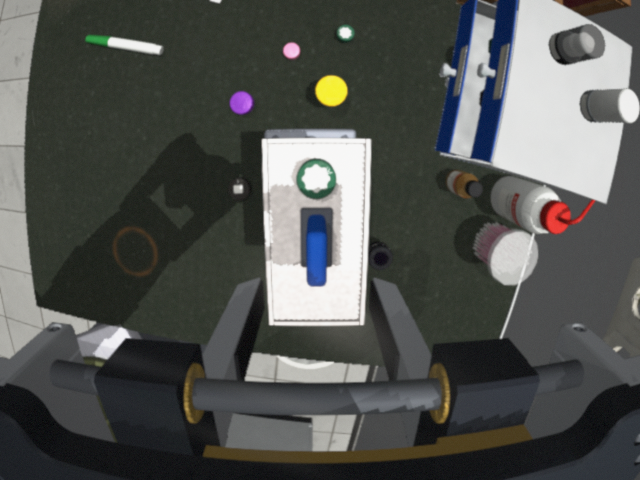

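The side view shows the stage up, with the nose resting on the lug at (300,440). The specimen is flat on the platform at (133,262), and the gripper is clear of everything. Handing in.

```bash
python3 -c "
from cell import r
print(r.hand_in())"
```

```text
the job is handed in; nothing more can be done
None
```

The stage is latched: the pawl sits on the lug and carries the stage by itself. I handed the job in about 14 s after the start; no verdict was reported.

**What I did:** I pinched the blue grip and lifted the stage in steps to about 50 mm, judged by the tool's travel. There the side camera showed the red nose back level above the yellow lug. I then lowered it slowly to about 36 mm. The weight came off the hand (vertical force went from about -7 N to +0.8 N). I opened the gripper and withdrew straight up.

**Last checks:**
- **Stage:** it stayed up after release, with the nose on the lug.
- **Specimen:** the green one lies flat on the platform.
- **Surroundings:** the jar, black mount and eyepiece look undisturbed. I judged this by eye and did not measure it.
- **Forces:** about 9 N at most in the readings after each move, with no sign of reaching the upper stop.

**One disagreement:** my first camera estimate of the seat height was about 31 mm, but the stage seated at about 36 mm by the tool's travel. I went by the force readings and the live pictures instead.

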